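# Check the lacquer with a coating gauge

### The job

Clear the tealight holder off the marked ring on the pale lacquered plinth and stand it on the credenza midway between the ring dish and the compact mirror, setting it down rather than dropping it. Then take the grey coating gauge from the turntable and hold it upright with its tip inside the black ring, the wide faces of its handle parallel to the line of the two black strips, pressing gently so that the sprung tip is about half in, and finish while still holding it there, not letting go. Leave the dish and compact where they are and knock nothing over.

Things in the scene. Friction and masses are not known exactly. Their poses are not given: they have to be found in the camera images.
- plinth: Low pale grey lacquered plinth, 160 (x) x 130 (y) x 12 mm high, fixed. Origin at the centre of its underside. On its top, paper-thin: a black ring (24 mm outside, 18 mm inside diameter) at the centre and two black strips 4 mm wide, in one line with the ring along the plinth's x axis, from 34 to 72 mm either side of the centre.
- mark (a point): Centre of the black ring on the plinth's top, 12 mm above the credenza top. At the start the tealight holder stands on it.
- tealight: Empty clear glass tealight holder: straight-sided cup, 54 mm diameter, 60 mm high, wall 4 mm, 110 to 230 g. Origin at the centre of its underside, z up. Starts upright on the plinth, over the ring.
- dish: White ceramic ring dish, 90 mm across the rim, 22 mm high, loose on the credenza. Origin at the centre of its underside. The compact lies on its x axis line, either at its +x or its -x side; its centre is 210 to 240 mm from the dish's centre.
- compact: Closed round aluminium compact mirror, 70 mm diameter, 14 mm thick, lying flat and loose. Origin at the centre of its underside.
- turntable: Clear acrylic disc, 190 mm dia., top 26 mm above the credenza top, turning with slight friction on a fixed foot. Origin: foot centre, on the credenza top. On it, 55 mm from the axis: an upright pocket for the gauge (outside 35 radially x 51 mm, rim 77 mm above the credenza top, 1.5 mm play round the handle) and, 90, 180 and 270 degrees from it, sockets with lipsticks.
- gauge: Coating gauge, 140 g: grey handle 24 (x) x 40 (y) x 80 (z) mm, dark display on the +x wide face. Origin: centre of the handle's underside, z up the handle. Below: black neck 16 mm dia., 10 mm long, then a sprung steel tip 8 mm dia. ending 24 mm below the origin. Starts upright in the turntable's pocket, origin 54 mm above the credenza top, x radially outward, lowest 23 mm of handle in the pocket.
- nose (a point): End of the gauge's sprung tip, on the gauge's z axis.
- gauge_tip (a joint): How far the gauge's tip is pressed in, in m: 0 fully out, 0.014 fully in. Spring: about 0.75 N to start moving, then 0.25 N per mm (about 4 N fully in).
- perfume: Amber glass perfume bottle, 36 x 56 mm, 108 mm high, upright; a bystander. Origin at the centre of its underside.
- lipstick0: Black plastic lipstick tube, 19 mm diameter, 70 mm tall, upright in a socket on the turntable, foot 26 mm above the credenza top; a bystander. Origin at the centre of its underside.
- lipstick1: Black plastic lipstick tube, 19 mm diameter, 74 mm tall, upright in a socket on the turntable, foot 26 mm above the credenza top; a bystander. Origin at the centre of its underside.
- lipstick2: Black plastic lipstick tube, 19 mm diameter, 78 mm tall, upright in a socket on the turntable, foot 26 mm above the credenza top; a bystander. Origin at the centre of its underside.

How it is judged:
By the outcome, as a careful person would: the job done as asked, in the order asked, and still so for the second after the job is handed in, while the arm keeps its last pose, push and grip.
It also fails if it takes over 58 s, if anything falls off the work surface, if the arm or the gripper's body presses on something with over 40 N, if the wrist force passes 120 N, or if a joint passes its speed limit or range.

### The arm

A 7-joint arm with a two-finger parallel gripper is mounted at the origin on the work surface. World frame = base frame: x ahead of the robot, y to its left, z up, the work surface at z = 0. Lengths are in m, angles in rad, forces in N, time in s.
With the tool pointing down it reaches from about 0.375 to 0.925 m from the base axis. Payload 3.1 kg.
Tool frame: the origin (TCP) lies on the centre line of the jaws, within the pads' length; the fingertips stand 22 mm ahead of it and the grasp point (between the pads) lies 3 mm ahead of it; z points along the fingers, y is the line along which they close (so a half turn about z gives the same grasp; the last joint's range is limited). The gripper opens to 85 mm and grips with 20 to 120 N. Pads are 22 mm wide; open, the fingers measure 114 mm over their backs; the gripper's body (76 mm by 85 mm) begins 54 mm behind the grasp point. The pads swing forward as they close: fully open they stand 13 mm farther back than shut.
Start: joints at [1.105, 0.383, 0.044, 1.598, -0.018, 1.161, -0.05], TCP at [0.234, -0.607, 0.253] pointing down, gripper open.
Joint ranges: [-2.61, 2.61], [-0.41, 2.15], [-1.48, 1.57], [0, 2.5], [-1.57, 4.71], [0.05, 1.97], [-2.85, 2.85]. Speed limits (rad/s): [2.79, 2.79, 3.14, 3.14, 3.14, 3.14, 3.14].

### API

Orientations are given as a rotation vector (axis times angle).
In Python, from plant import * gives the robot as it stands.
- The arm moves only by the shell command python3 -m handwheel 'ROWS' [OPENING]. ROWS is JSON, a list of rows, each an object of numbers: "x", "y", "z": the shift along the tool's x, y, z in mm; "ax", "ay", "az": the turn, a rotation vector about the tool's x, y, z in degrees. A call has exactly 10 rows; each row shifts and turns the commanded pose from where the row before left it, along the tool's axes as they then stand; what a row does not reach is not made up. A row lasts 1/12 s, in which the tool goes at most 41.7 mm and 7.16 degrees, less where a joint would pass 70% of its speed; a pose out of reach is approached as far as the arm can. A call is refused whole if a number of a shift passes 41.7 or a number of a turn 7.16, either way. A call with a gripper value outside its range is refused whole. OPENING is the closure, from 0 (fully open) to 1 (shut), set as the call begins (- or left out, the last holds). The fingers move at their own pace and stop on an object; the grip force is fixed at half the most. Time passes only in rows, so rows that do not move let the fingers close, or fill a call up. It gives the time, the measured TCP pose, the force, the opening and the grip force at its end, in the units of the state.
- state(): the state, without advancing time (a new reading comes with each control period).
- snapshot(name): name is "scene" or "top" or "wrist"; returns (picture, depth): 384x512x3 uint8, red, green, blue; 384x512 float32, m along the optical axis (not along the pixel's ray), 0 where there is no reading.
- calibration(name): a dict with "K" (3x3 intrinsics, pixels), "extrinsics" (4x4, takes a point from camera to world coordinates); the wrist camera has in their place "hand_eye" (4x4, takes a point from camera to tool coordinates, whose origin is the TCP and whose axes are the flange's). Camera axes: x right, y up, looking along -z (the intrinsics and any distortion apply to the point x, -y, -z); pixel columns grow to the right and rows downward; lengths in m; the calibration is good to about 2 mm. The wrist camera is an equidistant fisheye: a pixel r from the principal point sees the ray r / f radians off the axis. A picture is of the moment at which its call begins: read the wrist's pose just before it. calibration takes no time and is no camera call.
- job_done(): hands the job in; it is judged then, once.
The state is a dict: "time_s": time; "joints": joint angles; "qvel": joint speeds; "joint_torque": joint torques, N m; "position": TCP position; "eef_rot": TCP orientation; "wrist_force": force on the tool from outside, world axes, zero at the start; "wrist_torque": the same for the moment, N m; "opening": opening from 0.0 (shut) to 1.0 (fully open); "gripper_force": force on a finger pad.
Only numpy, scipy, OpenCV 4.12 (cv2) and the standard library are available. Lean on these libraries where they do the work, as an engineer would, in place of code of your own. Each camera call takes 0.05 s, during which the arm holds its last target. There are 200 camera calls.

## Working session

There is one attempt and no reset: what is moved stays moved. The work goes in short steps, Python scripts to look and compute and a shell command to move; the robot and the scene stay as the last step left them, time stands still between calls to the robot, and variables do not carry over. Pictures are saved under pics/ and viewed, at most 10 in all, crops included, and the job is handed in when it is done.

```bash
mkdir -p pics; ls
python3 - <<'E'
from plant import *
import cv2,numpy as np
s=state(); print(s)
for n in("scene","top"):
    p,d=snapshot(n); c=calibration(n); print(n,c["K"].round(1).tolist(),c["extrinsics"].round(3).tolist(),{k:v for k,v in c.items() if k not in("K","extrinsics")})
    np.savez(f"{n}0.npz",p=p,d=d)
    cv2.imwrite(f"pics/{n}0.png",cv2.resize(p[:,:,::-1],None,fx=1.5,fy=1.5))
E
```

```text
pics
{'time_s': 0.0, 'joints': array([ 1.10517639,  0.38387384,  0.04379585,  1.5995807 , -0.01792168,
        1.16121071, -0.04992987]), 'qvel': array([ 0.00084159, -0.00068673,  0.00104601, -0.00091826,  0.00077217,
        0.00070371, -0.00097718]), 'joint_torque': array([-5.10009559e-04, -4.33466220e+01,  1.02470543e+00, -2.49516392e+01,
        1.06672771e-02,  1.12392643e-02, -3.67435447e-06]), 'position': array([ 0.23343137, -0.60568019,  0.25185829]), 'eef_rot': array([-3.08602242e+00, -5.74158860e-01,  9.41080315e-04]), 'wrist_force': array([-0.93787628, -0.40785823, -0.72704936]), 'wrist_torque': array([-0.01311556, -0.00368418,  0.02943908]), 'gripper_force': 0.0, 'opening': 1.0052511777002637}
scene [[412.0, 0.0, 256.7], [0.0, 412.0, 192.3], [0.0, 0.0, 1.0]] [[-0.281, -0.537, 0.796, 1.46], [0.959, -0.142, 0.243, 0.272], [-0.017, 0.832, 0.555, 0.661], [0.0, 0.0, 0.0, 1.0]] {}
top [[379.4, 0.0, 256.9], [0.0, 379.4, 192.1], [0.0, 0.0, 1.0]] [[-0.018, 0.985, -0.173, 0.408], [-1.0, -0.019, -0.003, -0.033], [-0.006, 0.173, 0.985, 1.224], [0.0, 0.0, 0.0, 1.0]] {}
```

View pics/scene0.png

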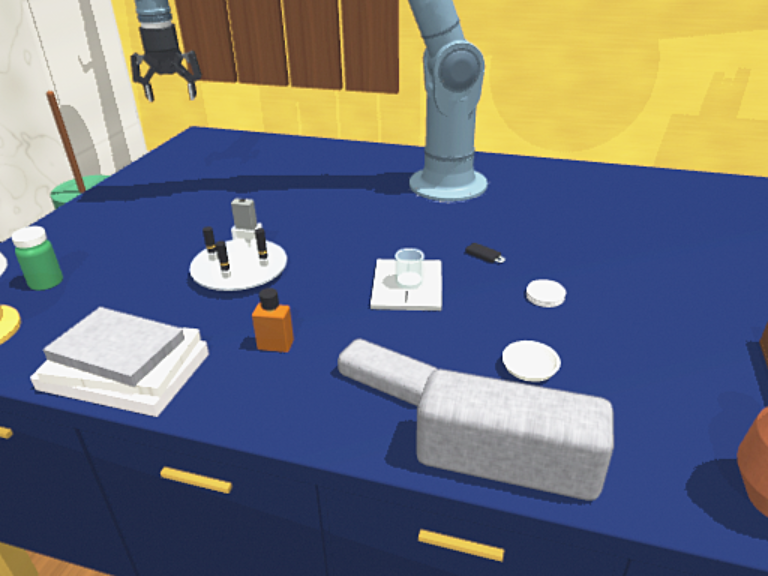

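View pics/top0.png

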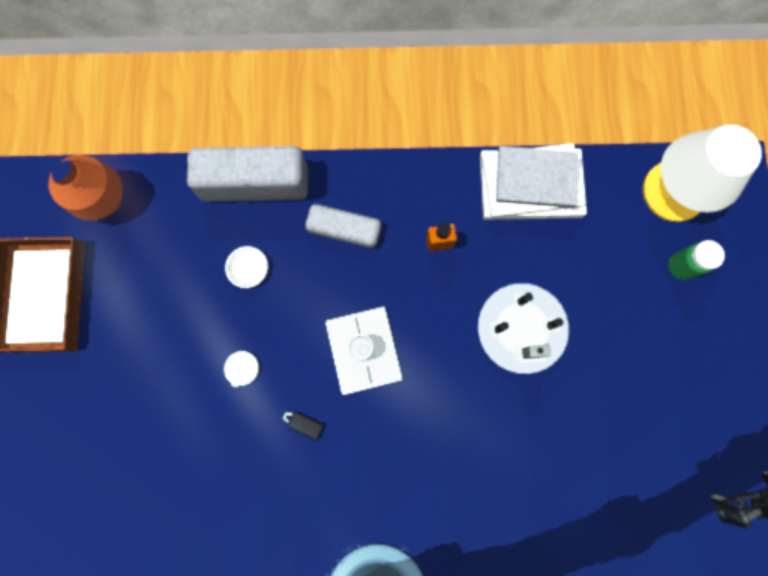

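The scene view shows the tealight on the plinth and the gauge in the turntable pocket. In the top view (1.5x) the dish is at (246,267), the compact (241,369), the plinth (364,350), the glass (361,347), the turntable (523,329), the gauge (537,351) and the perfume (441,236).

```bash
cat > h.py <<'E'
from plant import *
import cv2,numpy as np
from scipy.spatial.transform import Rotation as R
def plane(name,uv,z):
    c=calibration(name);E=c["extrinsics"];K=c["K"]
    uv=np.atleast_2d(uv).astype(float)
    d=np.c_[(uv[:,0]-K[0,2])/K[0,0],-(uv[:,1]-K[1,2])/K[1,1],-np.ones(len(uv))]@E[:3,:3].T
    return E[:3,3]+d*((z-E[2,3])/d[:,2])[:,None]
def blob(name,mask,seed,z):
    n,l=cv2.connectedComponents(mask.astype(np.uint8)); k=l[int(seed[1]),int(seed[0])]
    c=max(cv2.findContours((l==k).astype(np.uint8),0,cv2.CHAIN_APPROX_NONE)[0],key=len)[:,0]
    return plane(name,c,z)[:,:2]
E
python3 - <<'E'
from h import *
f=np.load("top0.npz");p=f["p"].astype(int);d=f["d"]
white=(p[:,:,0]>110)
for n,s,z in(("dish",(164,178),.022),("compact",(161,246),.014),("plinth",(230,250),.012),("table",(330,205),.026)):
    w=blob("top",white,s,z).astype(np.float32)
    c,r=cv2.minEnclosingCircle(w); q=cv2.minAreaRect(w)
    print(n,np.round(c,4),round(r*2,4),[np.round(a,4) for a in q])
v=p[190:260,200:290].astype(np.uint8)
big=lambda im:cv2.resize(im[:,:,::-1],None,fx=6,fy=6,interpolation=2)
im=np.hstack([big(p[200:266,212:274].astype(np.uint8)),big(p[184:250,316:382].astype(np.uint8))])
cv2.imwrite("pics/crop1.png",im);print(im.shape)
# depth-based heights
c=calibration("top");K=c["K"];E=c["extrinsics"]
vv,uu=np.mgrid[:384,:512]
P=np.stack([(uu-K[0,2])/K[0,0]*d,-(vv-K[1,2])/K[1,1]*d,-d],-1)@E[:3,:3].T+E[:3,3]
for n,(x,y) in dict(gauge=(358,234),plinth=(225,250),comp=(161,246),table=(340,205),perf=(295,152)).items(): print(n,P[y-1:y+2,x-1:x+2].reshape(-1,3).mean(0).round(3))
m=(P[:,:,2]>.118)&(P[:,:,2]<.15)&(uu>310)&(uu<385)&(vv>185)&(vv<255)
print("gaugetop",m.sum(),P[m].mean(0) if m.any() else 0, cv2.minAreaRect(P[m][:,:2].astype(np.float32)))
E
```

```text
dish [0.6726 0.2709] 0.0946 [array([0.6726, 0.2708]), array([0.0917, 0.0895]), np.float64(88.8981)]
compact [0.454  0.2796] 0.0773 [array([0.4544, 0.2786]), array([0.0732, 0.0721]), np.float64(88.9566)]
plinth [0.4895 0.0197] 0.2028 [array([0.489 , 0.0206]), array([0.1622, 0.1323]), np.float64(12.8841)]
table [ 0.5285 -0.3181] 0.1926 [array([ 0.5287, -0.3183]), array([0.1868, 0.1882]), np.float64(87.3416)]
(396, 768, 3)
gauge [ 0.472 -0.316  0.137]
plinth [0.436 0.075 0.01 ]
comp [0.453 0.276 0.015]
table [ 0.571 -0.293  0.027]
perf [ 0.724 -0.148  0.11 ]
gaugetop 131 [ 0.4719177  -0.31784826  0.13382564] ((0.4718135595321655, -0.31946760416030884), (0.04134473204612732, 0.02312685176730156), 88.18800354003906)
```

View pics/crop1.png

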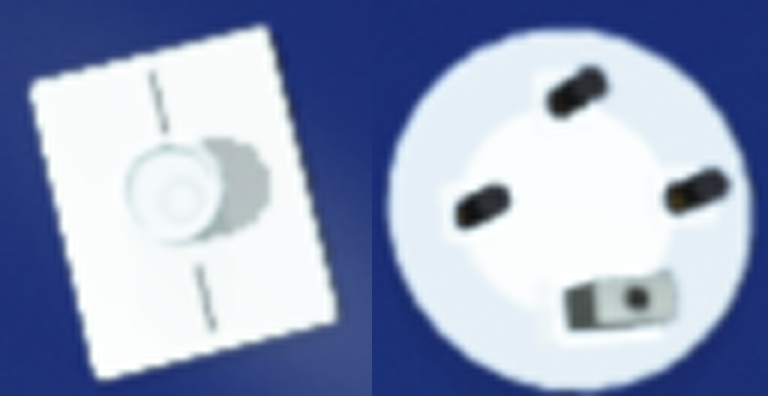

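```bash
cat >> h.py <<'E'
def go(target,yaw=None):
    """tool-frame mm to target, tilt and yaw(of tool y) error in deg"""
    s=state();r=R.from_rotvec(s["eef_rot"]);M=r.as_matrix()
    print("t",round(s["time_s"],2),"pos",(s["position"]*1e3).round(1),"F",s["wrist_force"].round(1),"open",round(s["opening"],3),"grip",round(s["gripper_force"],1))
    y=np.degrees(np.arctan2(M[1,1],M[0,1]));print("tooly yaw",y.round(2),"zaxis",M[:,2].round(4))
    yaw=y if yaw is None else yaw
    c,q=np.cos(np.radians(yaw)),np.sin(np.radians(yaw))
    D=np.array([[q,c,0],[-c,q,0],[0,0,-1.]])  # columns x,y,z(down): x = y cross z
    D=np.c_[np.cross([c,q,0],[0,0,-1]),[c,q,0],[0,0,-1]]
    print("turn deg",np.degrees((r.inv()*R.from_matrix(D)).as_rotvec()).round(2))
    e=np.array(target)-s["position"]*1e3
    print("shift in current axes",(M.T@e).round(1)," in final axes",(D.T@e).round(1))
E
python3 - <<'E'
from h import *
print(plane("top",(212+175/6,200+193/6),.072),plane("top",(212+182/6,200+197/6),.016))
go((489,20.6,180))
E
```

```text
[[0.48748801 0.01992769 0.072     ]] [[0.48918328 0.01881795 0.016     ]]
t 0.1 pos [ 233.4 -605.8  252. ] F [-1.4  0.3 -0.7] open 1.004 grip 0.0
tooly yaw -68.92 zaxis [-0.001   0.0022 -1.    ]
turn deg [-0.14  0.01  0.  ]
shift in current axes [ 463.7 -492.4   73.1]  in final axes [ 463.7 -492.5   72. ]
```

```bash
python3 -m handwheel '[{"x":23,"y":-24.5,"z":2},{"x":23,"y":-24.5,"z":2},{"x":23,"y":-24.5,"z":2},{"x":23,"y":-24.5,"z":2},{"x":23,"y":-24.5,"z":2},{"x":23,"y":-24.5,"z":2},{"x":23,"y":-24.5,"z":2},{"x":23,"y":-24.5,"z":2},{"x":23,"y":-24.5,"z":2},{"x":23,"y":-24.5,"z":2}]' 0
python3 -m handwheel '[{"x":25,"y":-27,"z":5},{"x":25,"y":-27,"z":5},{"x":25,"y":-27,"z":5},{"x":25,"y":-27,"z":5},{"x":25,"y":-27,"z":5},{"x":25,"y":-27,"z":5},{"x":25,"y":-27,"z":5},{"x":25,"y":-27,"z":5},{"x":25,"y":-27,"z":5},{}]'
python3 - <<'E'
from h import *
go((488.5,20,160))
p,d=snapshot("wrist"); c=calibration("wrist"); print(c)
np.savez("w1.npz",p=p,d=d); cv2.imwrite("pics/w1.png",p[:,:,::-1])
E
```

```text
t 0.1 pos [ 233.4 -605.8  252. ] F [-1.4  0.3 -0.7] open 1.004 grip 0.0
tooly yaw -68.92 zaxis [-0.001   0.0022 -1.    ]
turn deg [-0.14  0.01  0.  ]
shift in current axes [ 463.1 -491.9   93.1]  in final axes [ 463.1 -492.1   92. ]
{'K': array([[297.31863964,   0.        , 252.78819193],
       [  0.        , 297.31863964, 191.54108229],
       [  0.        ,   0.        ,   1.        ]]), 'hand_eye': array([[ 4.17539693e-04,  9.66219890e-01,  2.57718742e-01,
         6.56849880e-02],
       [ 9.99999887e-01, -3.44644035e-04, -3.28023188e-04,
         4.69151488e-05],
       [-2.28121302e-04,  2.57718850e-01, -9.66219924e-01,
        -1.20993374e-01],
       [ 0.00000000e+00,  0.00000000e+00,  0.00000000e+00,
         1.00000000e+00]])}invalid input
invalid input
```

View pics/w1.png

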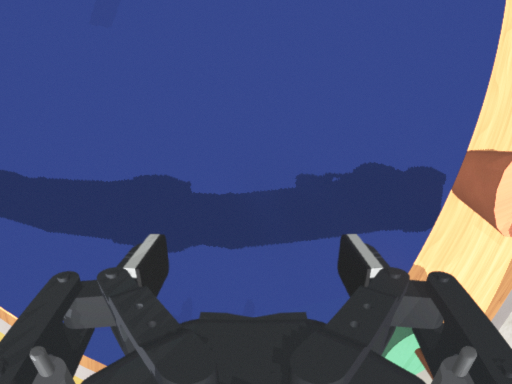

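The picture shows only empty credenza because the moves were refused. The rows probably need all six keys.

```bash
python3 -m handwheel '[{"x":23,"y":-24.5,"z":2,"ax":0,"ay":0,"az":0},{"x":23,"y":-24.5,"z":2,"ax":0,"ay":0,"az":0},{"x":23,"y":-24.5,"z":2,"ax":0,"ay":0,"az":0},{"x":23,"y":-24.5,"z":2,"ax":0,"ay":0,"az":0},{"x":23,"y":-24.5,"z":2,"ax":0,"ay":0,"az":0},{"x":23,"y":-24.5,"z":2,"ax":0,"ay":0,"az":0},{"x":23,"y":-24.5,"z":2,"ax":0,"ay":0,"az":0},{"x":23,"y":-24.5,"z":2,"ax":0,"ay":0,"az":0},{"x":23,"y":-24.5,"z":2,"ax":0,"ay":0,"az":0},{"x":23,"y":-24.5,"z":2,"ax":0,"ay":0,"az":0}]' 0
```

```text
time_s: 0.98
position: [0.3603, -0.2935, 0.233]
eef_rot: [-3.089, -0.574, 0.0]
wrist_force: [-0.1, -0.2, -0.0]
opening: 1.0
gripper_force: 0.0
```

```bash
python3 -m handwheel '[{"x":26,"y":-27.5,"z":7,"ax":0,"ay":0,"az":0},{"x":26,"y":-27.5,"z":7,"ax":0,"ay":0,"az":0},{"x":26,"y":-27.5,"z":7,"ax":0,"ay":0,"az":0},{"x":26,"y":-27.5,"z":7,"ax":0,"ay":0,"az":0},{"x":26,"y":-27.5,"z":7,"ax":0,"ay":0,"az":0},{"x":26,"y":-27.5,"z":7,"ax":0,"ay":0,"az":0},{"x":26,"y":-27.5,"z":7,"ax":0,"ay":0,"az":0},{"x":26,"y":-27.5,"z":7,"ax":0,"ay":0,"az":0},{"x":26,"y":-27.5,"z":7,"ax":0,"ay":0,"az":0},{"x":0,"y":0,"z":0,"ax":0,"ay":0,"az":0}]'
python3 - <<'E'
from h import *
go((488.5,20,50))
p,d=snapshot("wrist")
np.savez("w1.npz",p=p,d=d); cv2.imwrite("pics/w2.png",p[:,:,::-1])
E
```

```text
time_s: 1.82
position: [0.491, 0.0294, 0.1699]
eef_rot: [-3.079, -0.592, -0.004]
wrist_force: [-0.1, 0.2, 0.4]
opening: 0.997
gripper_force: 0.0
t 1.82 pos [491.   29.4 169.9] F [-0.1  0.2  0.4] open 0.997 grip 0.0
tooly yaw -68.23 zaxis [ 0.0016  0.0063 -1.    ]
turn deg [-0.3  -0.22 -0.  ]
shift in current axes [ -6.3   8.5 119.8]  in final axes [ -5.8   7.8 119.9]
```

View pics/w2.png

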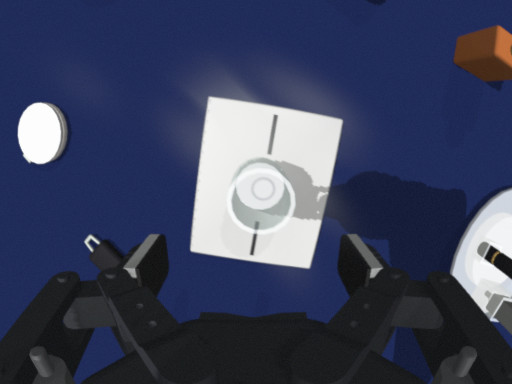

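The wrist view shows the glass rim centred at about (260,202) and its base at (262,188), with the strips at (272,134) and (254,238). I'll project these points as a cross-check on the top camera.

```bash
cat >> h.py <<'E'
def wplane(uv,z,s):
    c=calibration("wrist");K=c["K"];H=c["hand_eye"]
    T=np.eye(4);T[:3,:3]=R.from_rotvec(s["eef_rot"]).as_matrix();T[:3,3]=s["position"]
    E=T@H;uv=np.atleast_2d(uv).astype(float)
    a=(uv-K[:2,2])/K[0,0];t=np.linalg.norm(a,axis=1)[:,None]+1e-12
    d=np.c_[np.sin(t)*a/t*[1,-1],-np.cos(t)]@E[:3,:3].T
    return E[:3,3]+d*((z-E[2,3])/d[:,2])[:,None]
E
python3 - <<'E'
from h import *
s=state();f=np.load("w1.npz");p=f["p"].astype(int)
print("rim",wplane((260,202),.072,s),"base",wplane((262,188),.015,s))
w=wplane(np.array([[275,115],[270,153],[257,222],[252,255]]),.012,s);print("strips",w)
v=w[0]-w[3];print(np.degrees(np.arctan2(v[1],v[0])))
m=(p.min(2)>120).astype(np.uint8);m[:90]=0;m[270:]=0
n,l=cv2.connectedComponents(m);k=l[120,230]
c=max(cv2.findContours((l==k).astype(np.uint8),0,cv2.CHAIN_APPROX_NONE)[0],key=len)[:,0]
print("plinth",cv2.minAreaRect(wplane(c,.012,s)[:,:2].astype(np.float32)))
print("compact",wplane((42,133),.014,s))
E
```

```text
rim [[0.49109805 0.02003596 0.072     ]] base [[0.48916023 0.01591454 0.015     ]]
strips [[ 0.55792488  0.03048263  0.012     ]
 [ 0.52290372  0.02131072  0.012     ]
 [ 0.45411733  0.00697457  0.012     ]
 [ 0.41775402 -0.0020239   0.012     ]]
13.056466275018149
plinth ((0.4886091947555542, 0.014908291399478912), (0.16029803454875946, 0.13011214137077332), 12.583930969238281)
compact [[0.45833578 0.26636815 0.014     ]]
```

```bash
cat >> h.py <<'E'
def plinthw(s,p,lo=90,hi=270,seed=(230,120)):
    p=p.astype(int);m=(p.min(2)>120).astype(np.uint8);m[:lo]=0;m[hi:]=0
    n,l=cv2.connectedComponents(m);k=l[seed[1],seed[0]]
    c=max(cv2.findContours((l==k).astype(np.uint8),0,cv2.CHAIN_APPROX_NONE)[0],key=len)[:,0]
    return cv2.minAreaRect(wplane(c,.012,s)[:,:2].astype(np.float32))
E
python3 - <<'E'
from h import *
s=state();print(s["position"],s["eef_rot"],s["qvel"].round(3))
p,d=snapshot("wrist");np.savez("w2.npz",p=p,d=d)
print(plinthw(s,p))
g=cv2.cvtColor(p,cv2.COLOR_RGB2GRAY)
im=cv2.resize(p[90:275,180:350,::-1],None,fx=3.2,fy=3.2,interpolation=2);cv2.imwrite("pics/w3.png",im)
E
```

```text
[0.48997879 0.02539145 0.16983553] [-3.08291799e+00 -5.88390372e-01 -2.99758259e-04] [ 0.049 -0.027  0.076  0.028  0.027  0.028  0.024]
((0.4901118874549866, 0.019647613167762756), (0.15992943942546844, 0.13016349077224731), 12.6697359085083)
```

View pics/w3.png

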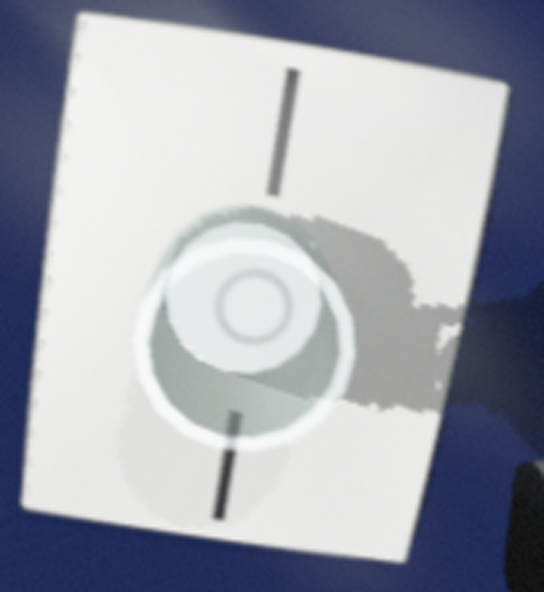

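The rim centre is at crop (245,342), the inner base at (243,298) and the ring at (254,305), so the glass sits a few mm off the ring.

Run:
```python
from h import *
s=state();s=dict(s,position=np.array([0.48997879,0.02539145,0.16983553]),eef_rot=np.array([-3.0829,-.58839,-.0003]))
for c,z in(((245,342),.072),((243,298),.016),((254,305),.012)): print(wplane((180+c[0]/3.2,90+c[1]/3.2),z,s))
go((490,23,50))
```

```text
[[0.49392721 0.0240227  0.072     ]]
[[0.49168219 0.02318668 0.016     ]]
[[0.49002896 0.01891937 0.012     ]]
t 1.92 pos [489.5  22.2 169.8] F [-0.4 -0.6 -0.2] open 1.001 grip 0.0
tooly yaw -68.63 zaxis [-1.1e-03  9.0e-04 -1.0e+00]
turn deg [-0.07  0.04  0.  ]
shift in current axes [  0.9  -0.4 119.8]  in final axes [  0.8  -0.5 119.8]
```

```bash
python3 -m handwheel '[{"x":2,"y":0,"z":15,"ax":0,"ay":0,"az":0},{"x":0,"y":0,"z":15,"ax":0,"ay":0,"az":0},{"x":0,"y":0,"z":15,"ax":0,"ay":0,"az":0},{"x":0,"y":0,"z":15,"ax":0,"ay":0,"az":0},{"x":0,"y":0,"z":15,"ax":0,"ay":0,"az":0},{"x":0,"y":0,"z":15,"ax":0,"ay":0,"az":0},{"x":0,"y":0,"z":12,"ax":0,"ay":0,"az":0},{"x":0,"y":0,"z":10,"ax":0,"ay":0,"az":0},{"x":0,"y":0,"z":8,"ax":0,"ay":0,"az":0},{"x":0,"y":0,"z":0,"ax":0,"ay":0,"az":0}]'
python3 -m handwheel '[{"x":0,"y":0,"z":0,"ax":0,"ay":0,"az":0},{"x":0,"y":0,"z":0,"ax":0,"ay":0,"az":0},{"x":0,"y":0,"z":0,"ax":0,"ay":0,"az":0},{"x":0,"y":0,"z":0,"ax":0,"ay":0,"az":0},{"x":0,"y":0,"z":0,"ax":0,"ay":0,"az":0},{"x":0,"y":0,"z":0,"ax":0,"ay":0,"az":0},{"x":0,"y":0,"z":0,"ax":0,"ay":0,"az":0},{"x":0,"y":0,"z":0,"ax":0,"ay":0,"az":0},{"x":0,"y":0,"z":0,"ax":0,"ay":0,"az":0},{"x":0,"y":0,"z":0,"ax":0,"ay":0,"az":0}]' 1
python3 -c "
from h import *
go((563.5,275,120))"
```

```text
time_s: 2.75
position: [0.4902, 0.0198, 0.0488]
eef_rot: [-3.089, -0.573, 0.005]
wrist_force: [-0.2, -0.7, 0.5]
opening: 1.004
gripper_force: 0.0
time_s: 3.58
position: [0.4927, 0.0211, 0.0515]
eef_rot: [3.088, 0.575, 0.004]
wrist_force: [-0.9, 0.8, 6.0]
opening: 0.618
gripper_force: 63.5
t 3.58 pos [492.7  21.1  51.5] F [-0.9  0.8  6. ] open 0.618 grip 63.5
tooly yaw -68.91 zaxis [ 2.5e-03  4.0e-04 -1.0e+00]
turn deg [ 0.03 -0.14  0.  ]
shift in current axes [ 157.6 -211.4  -68.3]  in final axes [ 157.4 -211.4  -68.5]
```

```bash
python3 -m handwheel '[{"x":0,"y":0,"z":-10,"ax":0,"ay":0,"az":0},{"x":0,"y":0,"z":-25,"ax":0,"ay":0,"az":0},{"x":5,"y":-7,"z":-25,"ax":0,"ay":0,"az":0},{"x":15,"y":-20,"z":-8,"ax":0,"ay":0,"az":0},{"x":20,"y":-27,"z":0,"ax":0,"ay":0,"az":0},{"x":25,"y":-33,"z":0,"ax":0,"ay":0,"az":0},{"x":25,"y":-33,"z":0,"ax":0,"ay":0,"az":0},{"x":25,"y":-33,"z":0,"ax":0,"ay":0,"az":0},{"x":22,"y":-30,"z":0,"ax":0,"ay":0,"az":0},{"x":14,"y":-19,"z":0,"ax":0,"ay":0,"az":0}]'
python3 -m handwheel '[{"x":6.5,"y":-9.5,"z":10,"ax":0,"ay":0,"az":0},{"x":0,"y":0,"z":10,"ax":0,"ay":0,"az":0},{"x":0,"y":0,"z":10,"ax":0,"ay":0,"az":0},{"x":0,"y":0,"z":10,"ax":0,"ay":0,"az":0},{"x":0,"y":0,"z":0,"ax":0,"ay":0,"az":0},{"x":0,"y":0,"z":0,"ax":0,"ay":0,"az":0},{"x":0,"y":0,"z":0,"ax":0,"ay":0,"az":0},{"x":0,"y":0,"z":0,"ax":0,"ay":0,"az":0},{"x":0,"y":0,"z":0,"ax":0,"ay":0,"az":0},{"x":0,"y":0,"z":0,"ax":0,"ay":0,"az":0}]'
python3 - <<'E'
from h import *
go((563.5,275,39.5))
s=state();p,d=snapshot("wrist");np.savez("w4.npz",p=p,d=d,pos=s["position"],rot=s["eef_rot"])
cv2.imwrite("pics/w4.png",cv2.resize(p[:,:,::-1],None,fx=1.5,fy=1.5))
p,d=snapshot("top");np.savez("top1.npz",p=p,d=d)
E
```

```text
time_s: 4.42
position: [0.5591, 0.2686, 0.1187]
eef_rot: [-3.084, -0.58, -0.001]
wrist_force: [0.4, 0.5, -1.7]
opening: 0.621
gripper_force: 63.5
time_s: 5.25
position: [0.5629, 0.2747, 0.0791]
eef_rot: [-3.088, -0.574, -0.002]
wrist_force: [0.6, 0.3, -2.2]
opening: 0.616
gripper_force: 63.5
t 5.25 pos [562.9 274.7  79.1] F [ 0.6  0.3 -2.2] open 0.616 grip 63.5
tooly yaw -68.93 zaxis [ 1.3e-03  5.0e-04 -1.0e+00]
turn deg [-0.   -0.08 -0.  ]
shift in current axes [ 0.6 -0.  39.6]  in final axes [ 0.7 -0.  39.6]
```

View pics/w4.png

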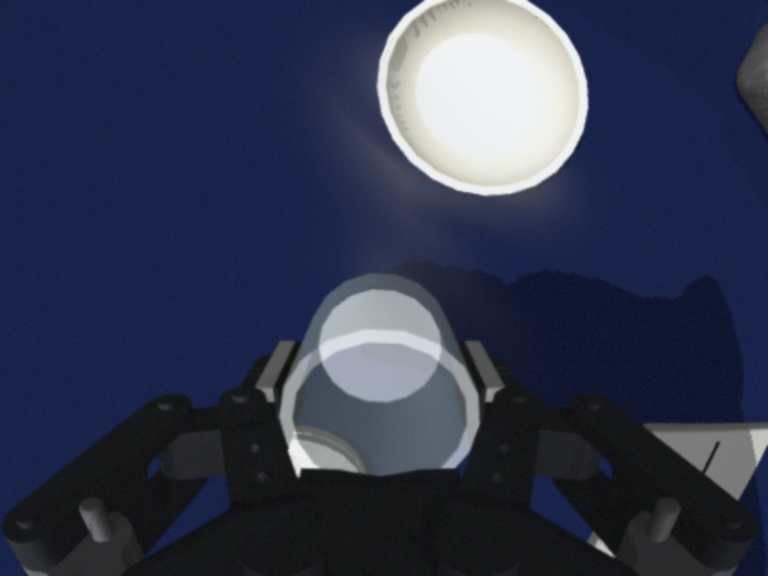

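The glass is held upright between the pads, with its base centred at (380,345). The dish rim is centred near (483,95), and the compact shows at the lower left through the glass.

Run:
```python
from h import *
f=np.load("w4.npz");s=dict(position=f["pos"],eef_rot=f["rot"])
print("base",wplane((380/1.5,345/1.5),.0435,s),"rim",wplane((382/1.5,410/1.5),.0996,s))
p=f["p"].astype(int);m=(p.min(2)>120).astype(np.uint8);m[150:]=0
n,l=cv2.connectedComponents(m);k=l[65,320]
c=max(cv2.findContours((l==k).astype(np.uint8),0,cv2.CHAIN_APPROX_NONE)[0],key=len)[:,0]
w=wplane(c,.022,s)[:,:2];A=np.c_[2*w,np.ones(len(w))]
print(c.min(0),c.max(0));c=c[:,1]>1;w=w[c];A=A[c];o=np.linalg.lstsq(A,(w**2).sum(1),rcond=None)[0];print("dish",o[:2],np.sqrt(o[2]+o[:2]@o[:2]))
t=np.load("top1.npz")["p"].astype(int)
for n,sd,z in(("dish",(164,178),.022),("compact",(161,246),.014)):
    w=blob("top",t[:,:,0]>110,sd,z);A=np.c_[2*w,np.ones(len(w))];o=np.linalg.lstsq(A,(w**2).sum(1),rcond=None)[0];print(n,o[:2],np.sqrt(o[2]+o[:2]@o[:2]))
```

```text
base [[0.56429377 0.27481466 0.0435    ]] rim [[0.56875811 0.27609855 0.0996    ]]
[251   0] [391 130]
dish [0.67336048 0.27055329] 0.04431895557897603
dish [0.6724987 0.27114  ] 0.04573415463940631
compact [0.50197063 0.35591555] 0.1411837350725818
```

```bash
python3 -m handwheel '[{"x":0,"y":0,"z":7,"ax":0,"ay":0,"az":0},{"x":0,"y":0,"z":7,"ax":0,"ay":0,"az":0},{"x":0,"y":0,"z":7,"ax":0,"ay":0,"az":0},{"x":0,"y":0,"z":6,"ax":0,"ay":0,"az":0},{"x":0,"y":0,"z":5,"ax":0,"ay":0,"az":0},{"x":0,"y":0,"z":3,"ax":0,"ay":0,"az":0},{"x":0,"y":0,"z":1.5,"ax":0,"ay":0,"az":0},{"x":0,"y":0,"z":1,"ax":0,"ay":0,"az":0},{"x":0,"y":0,"z":0.5,"ax":0,"ay":0,"az":0},{"x":0,"y":0,"z":0,"ax":0,"ay":0,"az":0}]'
```

```text
time_s: 6.18
position: [0.5626, 0.2748, 0.0405]
eef_rot: [-3.088, -0.575, -0.001]
wrist_force: [-0.9, -0.9, -2.7]
opening: 0.62
gripper_force: 63.5
```

```bash
python3 -m handwheel '[{"x":0,"y":0,"z":0.4,"ax":0,"ay":0,"az":0},{"x":0,"y":0,"z":0.4,"ax":0,"ay":0,"az":0},{"x":0,"y":0,"z":0.4,"ax":0,"ay":0,"az":0},{"x":0,"y":0,"z":0.3,"ax":0,"ay":0,"az":0},{"x":0,"y":0,"z":0,"ax":0,"ay":0,"az":0},{"x":0,"y":0,"z":0,"ax":0,"ay":0,"az":0},{"x":0,"y":0,"z":0,"ax":0,"ay":0,"az":0},{"x":0,"y":0,"z":0,"ax":0,"ay":0,"az":0},{"x":0,"y":0,"z":0,"ax":0,"ay":0,"az":0},{"x":0,"y":0,"z":0,"ax":0,"ay":0,"az":0}]'
```

```text
time_s: 7.02
position: [0.5626, 0.2747, 0.0396]
eef_rot: [3.088, 0.574, 0.001]
wrist_force: [-1.6, -2.2, 5.8]
opening: 0.617
gripper_force: 63.9
```

It is in contact, at about 8 N. I'll release and rise straight up.

```bash
python3 -m handwheel '[{"x":0,"y":0,"z":0,"ax":0,"ay":0,"az":0},{"x":0,"y":0,"z":0,"ax":0,"ay":0,"az":0},{"x":0,"y":0,"z":0,"ax":0,"ay":0,"az":0},{"x":0,"y":0,"z":0,"ax":0,"ay":0,"az":0},{"x":0,"y":0,"z":0,"ax":0,"ay":0,"az":0},{"x":0,"y":0,"z":0,"ax":0,"ay":0,"az":0},{"x":0,"y":0,"z":-4,"ax":0,"ay":0,"az":0},{"x":0,"y":0,"z":-10,"ax":0,"ay":0,"az":0},{"x":0,"y":0,"z":-20,"ax":0,"ay":0,"az":0},{"x":0,"y":0,"z":-20,"ax":0,"ay":0,"az":0}]' 0
python3 -m handwheel '[{"x":0,"y":0,"z":-30,"ax":0,"ay":0,"az":0},{"x":0,"y":0,"z":-35,"ax":0,"ay":0,"az":0},{"x":0,"y":0,"z":-35,"ax":0,"ay":0,"az":0},{"x":0,"y":0,"z":-35,"ax":0,"ay":0,"az":0},{"x":0,"y":0,"z":-20,"ax":0,"ay":0,"az":7},{"x":0,"y":0,"z":0,"ax":0,"ay":0,"az":-7},{"x":0,"y":0,"z":0,"ax":0,"ay":0,"az":-7},{"x":0,"y":0,"z":0,"ax":0,"ay":0,"az":-7},{"x":0,"y":0,"z":0,"ax":0,"ay":0,"az":-7},{"x":0,"y":0,"z":0,"ax":0,"ay":0,"az":-7}]'
python3 - <<'E'
from h import *
go((472,-318.5,220),0)
s=state();p,d=snapshot("wrist");np.savez("w5.npz",p=p,d=d,pos=s["position"],rot=s["eef_rot"])
p2,d=snapshot("scene")
cv2.imwrite("pics/w5.png",np.hstack([p,cv2.resize(p2[140:260,280:400],(288,384))[:, :]])[:,:,::-1])
E
```

```text
time_s: 7.85
position: [0.5618, 0.2744, 0.0933]
eef_rot: [3.088, 0.575, -0.002]
wrist_force: [0.5, 0.6, -0.0]
opening: 1.003
gripper_force: 0.0
time_s: 8.68
position: [0.5623, 0.2747, 0.2491]
eef_rot: [2.853, 1.313, 0.002]
wrist_force: [-1.1, 0.1, -0.0]
opening: 0.999
gripper_force: 0.0
t 8.68 pos [562.3 274.7 249.1] F [-1.1  0.1 -0. ] open 0.999 grip 0.0
tooly yaw -40.57 zaxis [ 1.4e-03  2.0e-04 -1.0e+00]
turn deg [ 7.000e-02 -4.000e-02 -4.057e+01]
shift in current axes [-509.4  317.1   28.8]  in final axes [-593.2  -90.3   29.1]
```

View pics/w5.png

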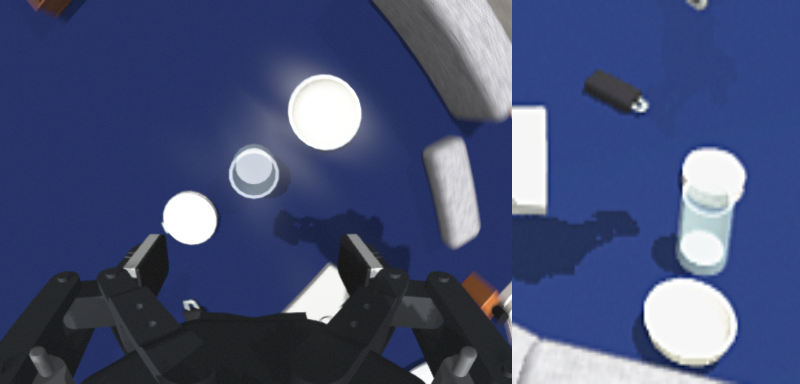

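The glass stands upright at (254,170), between the dish at (325,112) and the compact at (190,217). I'll check the midpoint numerically, then move on to the gauge, with the turn in the rows.

```bash
python3 - <<'E'
from h import *
f=np.load("w5.npz");s=dict(position=f["pos"],eef_rot=f["rot"]);p=f["p"].astype(int)
m=(p.min(2)>120).astype(np.uint8);m[250:]=0
n,l=cv2.connectedComponents(m)
for nm,sd,z in(("dish",(325,112),.022),("compact",(190,217),.014)):
    k=l[sd[1],sd[0]];c=max(cv2.findContours((l==k).astype(np.uint8),0,cv2.CHAIN_APPROX_NONE)[0],key=len)[:,0]
    w=wplane(c,z,s)[:,:2];A=np.c_[2*w,np.ones(len(w))];o=np.linalg.lstsq(A,(w**2).sum(1),rcond=None)[0];print(nm,o[:2],np.sqrt(o[2]+o[:2]@o[:2]))
print("glass rim",wplane((254,173),.06,s),"base",wplane((254,166),.004,s))
E
python3 -m handwheel '[{"x":-24,"y":15,"z":0,"ax":0,"ay":0,"az":0},{"x":-30,"y":19,"z":0,"ax":0,"ay":0,"az":0},{"x":-30,"y":19,"z":0,"ax":0,"ay":0,"az":0},{"x":-30,"y":19,"z":0,"ax":0,"ay":0,"az":0},{"x":-30,"y":19,"z":0,"ax":0,"ay":0,"az":0},{"x":-30,"y":19,"z":0,"ax":0,"ay":0,"az":0},{"x":-30,"y":19,"z":0,"ax":0,"ay":0,"az":0},{"x":-30,"y":19,"z":0,"ax":0,"ay":0,"az":0},{"x":-30,"y":19,"z":0,"ax":0,"ay":0,"az":0},{"x":-30,"y":19,"z":0,"ax":0,"ay":0,"az":0}]'
python3 -m handwheel '[{"x":-30,"y":19,"z":0,"ax":0,"ay":0,"az":0},{"x":-30,"y":19,"z":0,"ax":0,"ay":0,"az":0},{"x":-30,"y":19,"z":0,"ax":0,"ay":0,"az":0},{"x":-30,"y":19,"z":0,"ax":0,"ay":0,"az":-6.5},{"x":-24,"y":11,"z":0,"ax":0,"ay":0,"az":-7},{"x":-20,"y":6,"z":0,"ax":0,"ay":0,"az":-7},{"x":-15,"y":0,"z":0,"ax":0,"ay":0,"az":-7},{"x":-10,"y":0,"z":0,"ax":0,"ay":0,"az":-7},{"x":0,"y":0,"z":0,"ax":0,"ay":0,"az":-6},{"x":0,"y":0,"z":0,"ax":0,"ay":0,"az":0}]'
python3 -c "
from h import *
go((472,-318.5,220),0)"
```

```text
dish [0.67364196 0.2720892 ] 0.04539514486610281
compact [0.45764239 0.27841045] 0.03629528154675304
glass rim [[0.56603184 0.27605679 0.06      ]] base [[0.56478956 0.27411877 0.004     ]]
time_s: 9.62
position: [0.5099, -0.0708, 0.2487]
eef_rot: [2.859, 1.3, 0.002]
wrist_force: [0.1, -0.6, 0.2]
opening: 1.002
gripper_force: 0.0
time_s: 10.45
position: [0.4728, -0.2812, 0.2483]
eef_rot: [2.233, 2.209, 0.0]
wrist_force: [-0.7, 0.6, 0.1]
opening: 0.998
gripper_force: 0.0
t 10.45 pos [ 472.8 -281.2  248.3] F [-0.7  0.6  0.1] open 0.998 grip 0.0
tooly yaw -0.62 zaxis [ 7.e-04 -3.e-04 -1.e+00]
turn deg [ 0.04  0.02 -0.62]
shift in current axes [-37.3  -0.4  28.4]  in final axes [-37.3  -0.8  28.3]
```

```bash
python3 -m handwheel '[{"x":-10,"y":0,"z":0,"ax":0,"ay":0,"az":-0.6},{"x":-15,"y":0,"z":4,"ax":0,"ay":0,"az":0},{"x":-12,"y":0,"z":4,"ax":0,"ay":0,"az":0},{"x":0,"y":0,"z":0,"ax":0,"ay":0,"az":0},{"x":0,"y":0,"z":0,"ax":0,"ay":0,"az":0},{"x":0,"y":0,"z":0,"ax":0,"ay":0,"az":0},{"x":0,"y":0,"z":0,"ax":0,"ay":0,"az":0},{"x":0,"y":0,"z":0,"ax":0,"ay":0,"az":0},{"x":0,"y":0,"z":0,"ax":0,"ay":0,"az":0},{"x":0,"y":0,"z":0,"ax":0,"ay":0,"az":0}]'
python3 - <<'E'
from h import *
go((472,-318.5,105),0)
s=state();p,d=snapshot("wrist");np.savez("w6.npz",p=p,d=d,pos=s["position"],rot=s["eef_rot"])
cv2.imwrite("pics/w6.png",cv2.resize(p[90:290,130:380,::-1],None,fx=3,fy=3,interpolation=2))
E
```

```text
time_s: 11.28
position: [0.4734, -0.3167, 0.24]
eef_rot: [2.217, 2.226, 0.0]
wrist_force: [-0.2, 0.6, 0.1]
opening: 1.004
gripper_force: 0.0
t 11.28 pos [ 473.4 -316.7  240. ] F [-0.2  0.6  0.1] open 1.004 grip 0.0
tooly yaw 0.22 zaxis [ 3.e-04 -0.e+00 -1.e+00]
turn deg [0.01 0.   0.22]
shift in current axes [ -1.8  -1.5 135. ]  in final axes [ -1.8  -1.4 135. ]
```

View pics/w6.png

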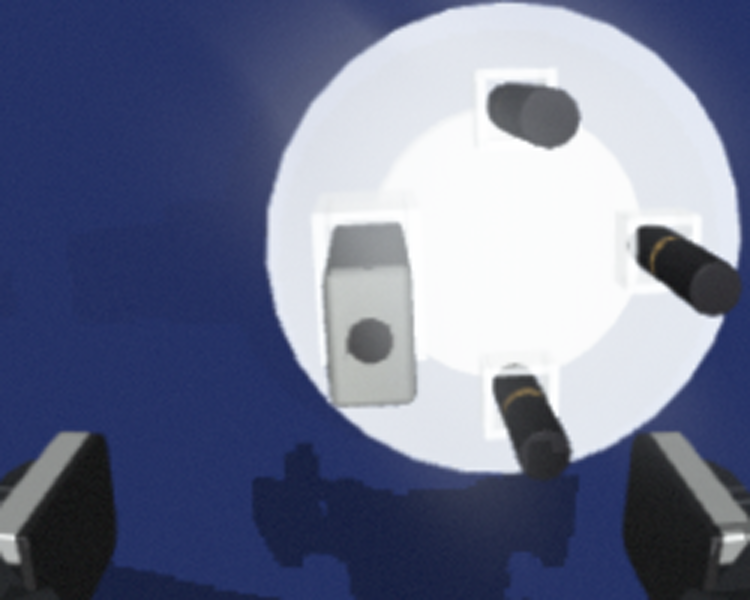

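The gauge's top face has its corners at crop (329,268), (409,265), (415,400) and (332,405), and the lipsticks are well clear.

Run:
```python
from h import *
f=np.load("w6.npz");s=dict(position=f["pos"],eef_rot=f["rot"])
c=np.array([[329,268],[409,265],[415,402],[332,406],[370,340]])/3+[130,90]
w=wplane(c,.134,s)[:,:2]
print(w.round(4).tolist(),w[:4].mean(0),cv2.minAreaRect(w[:4].astype(np.float32)))
```

```text
[[0.4637, -0.3022], [0.4846, -0.3013], [0.4869, -0.3395], [0.4643, -0.3407], [0.4745, -0.3218]] [ 0.47487566 -0.3208999 ] ((0.4745134115219116, -0.32085344195365906), (0.022677382454276085, 0.03851136937737465), 3.1542184352874756)
```

```bash
python3 -m handwheel '[{"x":-4,"y":0.9,"z":10,"ax":0,"ay":0,"az":-2.3},{"x":0,"y":0,"z":20,"ax":0,"ay":0,"az":0},{"x":0,"y":0,"z":20,"ax":0,"ay":0,"az":0},{"x":0,"y":0,"z":20,"ax":0,"ay":0,"az":0},{"x":0,"y":0,"z":18,"ax":0,"ay":0,"az":0},{"x":0,"y":0,"z":15,"ax":0,"ay":0,"az":0},{"x":0,"y":0,"z":10,"ax":0,"ay":0,"az":0},{"x":0,"y":0,"z":7,"ax":0,"ay":0,"az":0},{"x":0,"y":0,"z":0,"ax":0,"ay":0,"az":0},{"x":0,"y":0,"z":0,"ax":0,"ay":0,"az":0}]'
python3 - <<'E'
from h import *
go((474.3,-320.8,105),2.5)
s=state();p,d=snapshot("wrist");np.savez("w7.npz",p=p,d=d,pos=s["position"],rot=s["eef_rot"])
cv2.imwrite("pics/w7.png",cv2.resize(p[100:,100:400,::-1],None,fx=2,fy=2,interpolation=2))
E
```

```text
time_s: 12.17
position: [0.4744, -0.3212, 0.12]
eef_rot: [2.173, 2.269, 0.0]
wrist_force: [-1.2, -0.6, 0.9]
opening: 0.996
gripper_force: 0.0
t 12.17 pos [ 474.4 -321.2  120. ] F [-1.2 -0.6  0.9] open 0.996 grip 0.0
tooly yaw 2.48 zaxis [ 3.e-04 -1.e-04 -1.e+00]
turn deg [ 0.02  0.   -0.02]
shift in current axes [ 0.5 -0.1 15. ]  in final axes [ 0.5 -0.1 15. ]
```

View pics/w7.png

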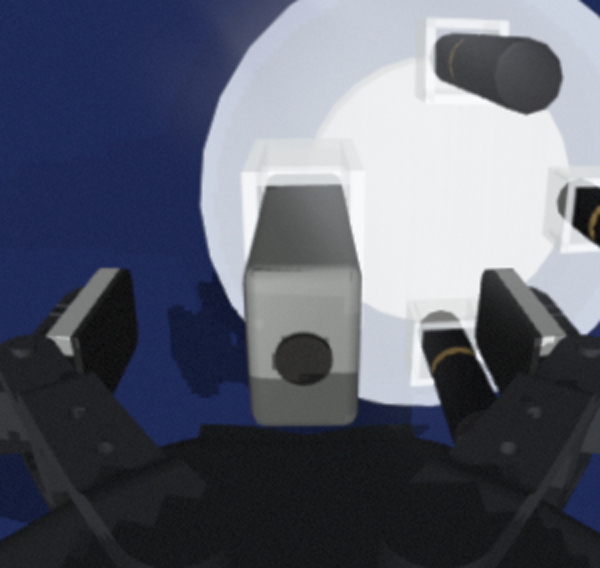

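The handle is square between the pads, its top face centred at (303,346), and the pocket is visible below. I'll descend the last 15 mm and close.

```bash
python3 - <<'E'
from h import *
f=np.load("w7.npz");s=dict(position=f["pos"],eef_rot=f["rot"])
c=np.array([[246,268],[360,268],[357,425],[254,425],[303,358]])/2+[100,100]
w=wplane(c,.134,s)[:,:2];print(w.round(4).tolist(),w[:4].mean(0))
E
python3 -m handwheel '[{"x":0,"y":-0.4,"z":5,"ax":0,"ay":0,"az":0},{"x":0,"y":0,"z":5,"ax":0,"ay":0,"az":0},{"x":0,"y":0,"z":4,"ax":0,"ay":0,"az":0},{"x":0,"y":0,"z":1,"ax":0,"ay":0,"az":0},{"x":0,"y":0,"z":0,"ax":0,"ay":0,"az":0},{"x":0,"y":0,"z":0,"ax":0,"ay":0,"az":0},{"x":0,"y":0,"z":0,"ax":0,"ay":0,"az":0},{"x":0,"y":0,"z":0,"ax":0,"ay":0,"az":0},{"x":0,"y":0,"z":0,"ax":0,"ay":0,"az":0},{"x":0,"y":0,"z":0,"ax":0,"ay":0,"az":0}]'
```

```text
[[0.4624, -0.3022], [0.4846, -0.3012], [0.4872, -0.34], [0.4642, -0.341], [0.4744, -0.3223]] [ 0.4745946  -0.32111823]
time_s: 13.05
position: [0.4738, -0.3212, 0.1049]
eef_rot: [2.173, 2.269, 0.0]
wrist_force: [-0.2, -0.6, 0.0]
opening: 0.997
gripper_force: 0.0
```

```bash
python3 -m handwheel '[{"x":0,"y":0.4,"z":0,"ax":0,"ay":0,"az":0},{"x":0,"y":0,"z":0,"ax":0,"ay":0,"az":0},{"x":0,"y":0,"z":0,"ax":0,"ay":0,"az":0},{"x":0,"y":0,"z":0,"ax":0,"ay":0,"az":0},{"x":0,"y":0,"z":0,"ax":0,"ay":0,"az":0},{"x":0,"y":0,"z":0,"ax":0,"ay":0,"az":0},{"x":0,"y":0,"z":0,"ax":0,"ay":0,"az":0},{"x":0,"y":0,"z":0,"ax":0,"ay":0,"az":0},{"x":0,"y":0,"z":0,"ax":0,"ay":0,"az":0},{"x":0,"y":0,"z":0,"ax":0,"ay":0,"az":0}]' 1
python3 -c "
from h import *
go((474.3,-320.8,105),2.5)"
```

```text
time_s: 13.88
position: [0.4741, -0.3212, 0.1049]
eef_rot: [2.173, 2.269, -0.0]
wrist_force: [-0.3, -0.5, 1.4]
opening: 0.271
gripper_force: 58.6
t 13.88 pos [ 474.1 -321.2  104.9] F [-0.3 -0.5  1.4] open 0.271 grip 58.6
tooly yaw 2.47 zaxis [ 1.e-04 -1.e-04 -1.e+00]
turn deg [ 0.01  0.01 -0.03]
shift in current axes [ 0.4  0.2 -0.1]  in final axes [ 0.4  0.2 -0.1]
```

```bash
python3 -m handwheel '[{"x":0,"y":0,"z":-5,"ax":0,"ay":0,"az":0},{"x":0,"y":0,"z":-10,"ax":0,"ay":0,"az":0},{"x":0,"y":0,"z":-15,"ax":0,"ay":0,"az":0},{"x":0,"y":0,"z":-20,"ax":0,"ay":0,"az":0},{"x":0,"y":0,"z":-20,"ax":0,"ay":0,"az":0},{"x":0,"y":0,"z":-20,"ax":0,"ay":0,"az":0},{"x":0,"y":0,"z":-15,"ax":0,"ay":0,"az":0},{"x":0,"y":0,"z":-5,"ax":0,"ay":0,"az":0},{"x":0,"y":0,"z":0,"ax":0,"ay":0,"az":0},{"x":0,"y":0,"z":0,"ax":0,"ay":0,"az":0}]'
python3 - <<'E'
from h import *
go((489.7,19.5,215),-77.3)
p,d=snapshot("top");np.savez("top2.npz",p=p,d=d);t=p.astype(int)
w=blob("top",t[:,:,0]>110,(222,250),.012).astype(np.float32);print("plinth top",cv2.minAreaRect(w))
g=cv2.cvtColor(p,cv2.COLOR_RGB2GRAY).astype(float)
def dark(name,u0,u1,v0,v1,z,g):
    q=255-g[v0:v1,u0:u1];q=np.clip(q-np.median(q)-25,0,None);vv,uu=np.mgrid[v0:v1,u0:u1]
    print(name,(uu*q).sum()/q.sum(),(vv*q).sum()/q.sum(),plane("top",((uu*q).sum()/q.sum(),(vv*q).sum()/q.sum()),z),int((q>0).sum()))
dark("ring",236,250,226,242,.012,g);dark("s1",233,245,210,224,.012,g);dark("s2",240,252,243,257,.012,g)
print(g[226:242,236:250].astype(int))
# wrist: gauge & scene check of tip
f=snapshot("scene");np.savez("sc2.npz",p=f[0],d=f[1])
E
```

```text
time_s: 14.72
position: [0.4738, -0.321, 0.2146]
eef_rot: [-2.173, -2.269, 0.0]
wrist_force: [-1.1, 0.3, -1.7]
opening: 0.271
gripper_force: 58.7
t 14.72 pos [ 473.8 -321.   214.6] F [-1.1  0.3 -1.7] open 0.271 grip 58.7
tooly yaw 2.48 zaxis [-3.e-04  1.e-04 -1.e+00]
turn deg [-2.000e-02  1.000e-02  7.978e+01]
shift in current axes [339.5  30.6  -0.4]  in final axes [  90.3 -328.7   -0.4]
plinth top ((0.4887406527996063, -0.024058282375335693), (1.7246859073638916, 0.9112545847892761), 89.77467346191406)
ring 242.32631578947368 232.96491228070175 [[0.48903562 0.01901656 0.012     ]] 22
s1 237.96687370600415 216.74534161490683 [[0.54114586 0.03240438 0.012     ]] 18
s2 245.85611510791367 249.44604316546761 [[0.43692306 0.0084593  0.012     ]] 17
[[249 250 249 249 249 249 249 249 249 249 249 249 249 249]
 [249 250 249 249 249 249 249 249 249 249 249 249 249 249]
 [249 249 249 249 249 248 248 248 249 249 249 249 249 249]
 [250 249 249 248 243 235 231 233 244 248 249 249 249 249]
 [250 250 249 241 219 210 212 199 218 243 249 249 249 249]
 [250 249 245 222 219 241 247 237 203 222 245 249 249 249]
 [250 249 235 215 239 248 249 248 231 201 237 248 249 249]
 [250 249 227 208 242 249 249 249 238 200 234 248 249 249]
 [250 249 231 202 238 248 249 248 232 207 239 249 249 249]
 [250 249 241 217 225 239 240 236 214 228 245 249 249 249]
 [250 250 249 240 218 208 205 202 222 243 249 249 249 249]
 [250 250 250 249 244 232 228 231 244 249 249 249 249 249]
 [250 250 250 250 249 249 249 249 249 249 249 249 249 249]
 [250 250 250 250 250 250 250 250 250 250 250 249 249 249]
 [250 250 250 250 250 250 250 250 250 249 249 249 249 249]
 [250 250 250 250 250 250 250 250 250 250 250 249 249 249]]
```

```bash
python3 -m handwheel '[{"x":20,"y":2,"z":0,"ax":0,"ay":0,"az":0},{"x":36,"y":3,"z":0,"ax":0,"ay":0,"az":0},{"x":38,"y":4,"z":0,"ax":0,"ay":0,"az":0},{"x":38,"y":4,"z":0,"ax":0,"ay":0,"az":0},{"x":38,"y":4,"z":0,"ax":0,"ay":0,"az":0},{"x":38,"y":4,"z":0,"ax":0,"ay":0,"az":0},{"x":38,"y":3,"z":0,"ax":0,"ay":0,"az":0},{"x":38,"y":3,"z":0,"ax":0,"ay":0,"az":0},{"x":35,"y":2,"z":0,"ax":0,"ay":0,"az":0},{"x":18,"y":1,"z":0,"ax":0,"ay":0,"az":0}]'
python3 -m handwheel '[{"x":0,"y":0,"z":0,"ax":0,"ay":0,"az":7},{"x":0,"y":0,"z":0,"ax":0,"ay":0,"az":7},{"x":0,"y":0,"z":0,"ax":0,"ay":0,"az":7},{"x":0,"y":0,"z":0,"ax":0,"ay":0,"az":7},{"x":0,"y":0,"z":0,"ax":0,"ay":0,"az":7},{"x":0,"y":0,"z":0,"ax":0,"ay":0,"az":7},{"x":0,"y":0,"z":0,"ax":0,"ay":0,"az":7},{"x":0,"y":0,"z":0,"ax":0,"ay":0,"az":7},{"x":0,"y":0,"z":0,"ax":0,"ay":0,"az":7},{"x":0,"y":0,"z":0,"ax":0,"ay":0,"az":7}]'
python3 -c "
from h import *
go((489.3,19.8,107),-77.2)"
```

```text
time_s: 15.65
position: [0.4882, 0.0227, 0.2139]
eef_rot: [-2.163, -2.274, -0.001]
wrist_force: [-0.3, 1.8, -1.0]
opening: 0.275
gripper_force: 58.8
time_s: 16.48
position: [0.4885, 0.0168, 0.2133]
eef_rot: [-3.082, -0.603, 0.004]
wrist_force: [0.0, -0.7, -0.7]
opening: 0.272
gripper_force: 58.8
t 16.48 pos [488.5  16.8 213.3] F [ 0.  -0.7 -0.7] open 0.272 grip 58.8
tooly yaw -67.86 zaxis [-3.e-03  3.e-04 -1.e+00]
turn deg [-0.07  0.16  9.34]
shift in current axes [  2.2  -2.3 106.3]  in final axes [  1.5  -2.8 106.3]
```

```bash
python3 -m handwheel '[{"x":0,"y":0,"z":5,"ax":0,"ay":0,"az":5},{"x":0,"y":0,"z":15,"ax":0,"ay":0,"az":4.3},{"x":1.4,"y":-2.6,"z":20,"ax":0,"ay":0,"az":0},{"x":0,"y":0,"z":20,"ax":0,"ay":0,"az":0},{"x":0,"y":0,"z":20,"ax":0,"ay":0,"az":0},{"x":0,"y":0,"z":12,"ax":0,"ay":0,"az":0},{"x":0,"y":0,"z":8,"ax":0,"ay":0,"az":0},{"x":0,"y":0,"z":3,"ax":0,"ay":0,"az":0},{"x":0,"y":0,"z":0,"ax":0,"ay":0,"az":0},{"x":0,"y":0,"z":0,"ax":0,"ay":0,"az":0}]'
python3 - <<'E'
from h import *
go((489.3,19.8,92),-77.2)
s=state();p,d=snapshot("wrist");np.savez("w8.npz",p=p,d=d,pos=s["position"],rot=s["eef_rot"])
q,e=snapshot("top");np.savez("top3.npz",p=q,d=e);q,e=snapshot("scene");np.savez("sc3.npz",p=q,d=e)
# strip / plinth edges seen by wrist
g=p.astype(int).min(2)
c=lambda P:wplane(P,.012,s)
# gauge top/handle: grey region from wrist depth
print(d[150:380:20,200:310:12].round(3))
print(g[100:240:6,210:300:4])
E
```

```text
time_s: 17.32
position: [0.491, 0.0198, 0.1124]
eef_rot: [-3.121, -0.36, -0.002]
wrist_force: [-0.7, -0.4, -0.7]
opening: 0.28
gripper_force: 58.8
t 17.32 pos [491.   19.8 112.4] F [-0.7 -0.4 -0.7] open 0.28 grip 58.8
tooly yaw -76.83 zaxis [ 1.2e-03  2.0e-04 -1.0e+00]
turn deg [ 0.01 -0.07  0.37]
shift in current axes [-1.6 -0.4 20.4]  in final axes [-1.6 -0.4 20.4]
[[0.221 0.22  0.221 0.22  0.22  0.221 0.22  0.221 0.221 0.222]
 [0.225 0.224 0.224 0.224 0.225 0.225 0.226 0.224 0.225 0.224]
 [0.228 0.227 0.228 0.228 0.227 0.229 0.227 0.228 0.228 0.229]
 [0.233 0.234 0.233 0.145 0.144 0.144 0.145 0.232 0.232 0.233]
 [0.237 0.238 0.142 0.119 0.119 0.118 0.119 0.141 0.236 0.237]
 [0.129 0.12  0.103 0.102 0.103 0.103 0.103 0.104 0.121 0.13 ]
 [0.102 0.102 0.103 0.102 0.102 0.102 0.102 0.104 0.103 0.102]
 [0.082 0.082 0.106 0.105 0.102 0.102 0.104 0.106 0.082 0.081]
 [0.071 0.072 0.108 0.106 0.105 0.104 0.106 0.272 0.072 0.071]
 [0.064 0.066 0.073 0.073 0.074 0.073 0.072 0.073 0.064 0.063]
 [0.055 0.055 0.065 0.066 0.065 0.066 0.066 0.065 0.056 0.054]
 [0.051 0.051 0.059 0.059 0.06  0.059
[... 1655 characters left out ...]
158 158 157 157 156]
 [235 235 234 233 233 228  77  79  81  85  90  95  96  99  98  96 139 157
  157 156 156 155 156]
 [234 234 233 232 232 165  71  73  76  79  83  87  90  94  94  93  92 157
  156 154 154 155 155]
 [233 233 232 231 231  81  69  70  73  79  78  81  86  86  87  88  87 153
  155 155 154 155 155]
 [232 232 232 231 225  73  70  70  70  71  75  77  78  79  81  83  82 112
  155 154 155 155 156]
 [232 231 107 107  90  72  69  68  67  70  72  72  74  77  77  80  80  76
  109 109 160 164 158]
 [231 196 103 102  77  69  68  68  70  70  71  72  70  73  76  76  77  75
  102 103 110 227 228]
 [ 26 101 101  97  73  68  68  68  69  69  67  68  69  71  72  74  75  74
   77 104 103  59  39]]
```

Run:
```python
from h import *
f=np.load("w8.npz");s=dict(position=f["pos"],eef_rot=f["rot"]);p=f["p"];d=f["d"]
g=p.astype(float).min(2)
rows=np.arange(114,154);w=np.clip(225-g[114:154,244:262],0,None);cols=(w*np.arange(244,262)).sum(1)/w.sum(1)
W=wplane(np.c_[cols,rows],.012,s)[:,:2];m=W.mean(0);u=np.linalg.svd(W-m)[2][0];u*=np.sign(u[0]);print("strip yaw",np.degrees(np.arctan2(u[1],u[0])))
prof=g[100:170,251:255].min(1);i=np.where(prof<185)[0]+100;print("ends rows",i[0],i[-1])
for r,L in((i[0]-.5,72),(i[-1]+.5,34)):
    e=wplane((cols.mean(),r),.012,s)[0,:2];e=m+u*((e-m)@u);print("mark from",L,e-u*L/1e3)
c=calibration("wrist");K=c["K"];H=c["hand_eye"]
def T(v0,v1,u0,u1,lo,hi):
    vv,uu=np.mgrid[v0:v1,u0:u1];D=d[v0:v1,u0:u1];k=(D>lo)&(D<hi)
    a=(np.c_[uu[k],vv[k]]-K[:2,2])/K[0,0];t=np.linalg.norm(a,axis=1)[:,None]
    r=np.c_[a/t*np.tan(t)*[1,-1],-np.ones(len(a))]*D[k][:,None]
    return r@H[:3,:3].T+H[:3,3]
P=T(204,242,242,264,.1,.14);k=P.mean(0);n=np.linalg.svd(P-k)[2][2];print("end face mean",k,"normal tool",n, "x",P[:,0].min(),P[:,0].max(),"z",P[:,2].min(),P[:,2].max())
P=T(255,285,240,268,.09,.115);print("top face mean",P.mean(0),np.linalg.svd(P-P.mean(0))[2][2])
P=T(190,199,250,258,.13,.16);print("neck",P.mean(0) if len(P) else 0)
for r in (215,230,245,262,270):
    row=d[r,200:310];j=np.where((row>.09)&(row<.125))[0]+200;print(r,j.min(),j.max())
```

```text
strip yaw 12.758591689207892
ends rows 108 157
mark from 72 [0.48958913 0.01993494]
mark from 34 [0.4901114 0.0200532]
end face mean [ 1.99246274e-02 -9.21506245e-05 -5.87907630e-03] normal tool [-9.99994901e-01 -6.72316419e-04  3.12170987e-03] x 0.019199616165186097 0.020737285008961152 z -0.021181496911274286 0.011766984866357591
top face mean [ 0.01284602  0.00028089 -0.02942015] [ 0.00777223 -0.00440926 -0.99996007]
neck 0Traceback (most recent call last):
  File "<stdin>", line 19, in <module>
    return umr_minimum(a, axis, None, out, keepdims, initial, where)
ValueError: zero-size array to reduction operation minimum which has no identity
```

```bash
python3 -m handwheel '[{"x":-1,"y":0,"z":6,"ax":0,"ay":0,"az":0.4},{"x":0,"y":0,"z":6,"ax":0,"ay":0,"az":0},{"x":0,"y":0,"z":5,"ax":0,"ay":0,"az":0},{"x":0,"y":0,"z":4,"ax":0,"ay":0,"az":0},{"x":0,"y":0,"z":2,"ax":0,"ay":0,"az":0},{"x":0,"y":0,"z":0,"ax":0,"ay":0,"az":0},{"x":0,"y":0,"z":0,"ax":0,"ay":0,"az":0},{"x":0,"y":0,"z":0,"ax":0,"ay":0,"az":0},{"x":0,"y":0,"z":0,"ax":0,"ay":0,"az":0},{"x":0,"y":0,"z":0,"ax":0,"ay":0,"az":0}]'
python3 - <<'E'
from h import *
go((489.7,19.9,79.6),-77.24)
F=[]
for i in range(6):
    snapshot("scene");s=state();F.append(np.r_[s["wrist_force"],s["position"]*1e3])
print(np.mean(F,0).round(2),np.std(F,0).round(2))
go((489.7,19.9,79.6),-77.24)
E
```

```text
time_s: 18.3
position: [0.4896, 0.0195, 0.089]
eef_rot: [3.122, 0.349, 0.001]
wrist_force: [0.6, -0.3, -1.0]
opening: 0.273
gripper_force: 58.8
t 18.3 pos [489.6  19.5  89. ] F [ 0.6 -0.3 -1. ] open 0.273 grip 58.8
tooly yaw -77.23 zaxis [ 6.e-04  0.e+00 -1.e+00]
turn deg [ 0.01 -0.03  0.01]
shift in current axes [ 0.2 -0.4  9.4]  in final axes [ 0.2 -0.4  9.4]
[ 1.5000e-01 -1.2000e-01 -1.0700e+00  4.8946e+02  1.9450e+01  8.8940e+01] [0.39 0.4  0.42 0.06 0.01 0.06]
t 18.6 pos [489.4  19.5  88.9] F [ 0.5 -0.5 -1.1] open 0.273 grip 58.8
tooly yaw -77.22 zaxis [ 2.e-04 -0.e+00 -1.e+00]
turn deg [ 0.   -0.01  0.02]
shift in current axes [ 0.4 -0.4  9.3]  in final axes [ 0.4 -0.4  9.3]
```

Everything is aligned, so I'll press down slowly.

```bash
python3 -m handwheel '[{"x":0.3,"y":-0.4,"z":1,"ax":0,"ay":0,"az":0},{"x":0,"y":0,"z":1,"ax":0,"ay":0,"az":0},{"x":0,"y":0,"z":1,"ax":0,"ay":0,"az":0},{"x":0,"y":0,"z":1.3,"ax":0,"ay":0,"az":0},{"x":0,"y":0,"z":1.5,"ax":0,"ay":0,"az":0},{"x":0,"y":0,"z":1.5,"ax":0,"ay":0,"az":0},{"x":0,"y":0,"z":1,"ax":0,"ay":0,"az":0},{"x":0,"y":0,"z":1,"ax":0,"ay":0,"az":0},{"x":0,"y":0,"z":0,"ax":0,"ay":0,"az":0},{"x":0,"y":0,"z":0,"ax":0,"ay":0,"az":0}]'
python3 - <<'E'
from h import *
F=[]
for i in range(12):
    p,d=snapshot("wrist");s=state();F.append(np.r_[s["wrist_force"],s["position"]*1e3])
print(np.mean(F,0).round(2),np.std(F,0).round(2))
np.savez("w9.npz",p=p,d=d)
go((489.7,19.9,79.6),-77.24)
E
```

```text
time_s: 19.43
position: [0.4897, 0.02, 0.0796]
eef_rot: [-3.122, -0.35, -0.0]
wrist_force: [-0.2, 0.9, 0.9]
opening: 0.275
gripper_force: 58.8
[-1.9000e-01  2.5000e-01  1.6900e+00  4.8967e+02  2.0000e+01  7.9590e+01] [0.44 0.31 0.4  0.02 0.01 0.03]
t 20.03 pos [489.7  20.   79.5] F [-0.4  0.1  2.1] open 0.275 grip 58.9
tooly yaw -77.22 zaxis [ 3.e-04  2.e-04 -1.e+00]
turn deg [-0.01 -0.02  0.02]
shift in current axes [ 0.   0.1 -0.1]  in final axes [ 0.   0.1 -0.1]
```

Run:
```python
from h import *
d=np.load("w9.npz")["d"];c=calibration("wrist");K=c["K"];H=c["hand_eye"]
def T(v0,v1,u0,u1,lo,hi):
    vv,uu=np.mgrid[v0:v1,u0:u1];D=d[v0:v1,u0:u1];k=(D>lo)&(D<hi)
    a=(np.c_[uu[k],vv[k]]-K[:2,2])/K[0,0];t=np.linalg.norm(a,axis=1)[:,None]
    return np.c_[a/t*np.tan(t)*[1,-1],-np.ones(len(a))]*D[k][:,None]@H[:3,:3].T+H[:3,3]
P=T(204,242,242,264,.1,.14);print("end",P.mean(0),np.linalg.svd(P-P.mean(0))[2][2])
P=T(255,285,240,268,.09,.115);print("top",P.mean(0))
t=snapshot("top")[0].astype(int)
for n,sd,z in(("dish",(164,178),.022),("compact",(161,246),.014)):
    w=blob("top",t[:,:,0]>110,sd,z).astype(np.float32);print(n,cv2.minAreaRect(w))
```

```text
end [ 0.01992648 -0.0001031  -0.00581176] [-9.99991765e-01 -8.89520743e-04  3.95961467e-03]
top [ 0.01285661  0.00027826 -0.02942562]
dish ((0.6726377010345459, 0.27080321311950684), (0.09172118455171585, 0.08952772617340088), 88.89811706542969)
compact ((0.4533616900444031, 0.2783688008785248), (0.07531923055648804, 0.07287174463272095), 1.7707655429840088)
```

The gauge hasn't slipped, and the dish and compact haven't moved. I'll hand it in.

```bash
python3 -c "
from plant import *
print(job_done())"
```

```text
the job is handed in; nothing more can be done
None
```

The job is handed in at about 20 s: the tealight stands midway between dish and compact, and the gauge is held upright in the ring, handle faces in line with the strips, tip pressed about 7–8 mm of 14, with dish and compact unmoved.

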